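Set the round-bottomed vase in its ring stand

ROBOT

A 6-joint arm with a two-finger parallel gripper is mounted at the origin on the work surface. World frame = base frame: x ahead of the robot, y to its left, z up, the work surface at z = 0. Lengths are in m, angles in rad, forces in N, time in s.
With the tool pointing down it reaches from about 0.35 to 0.975 m from the base axis. Payload 7.1 kg.
Tool frame: the origin (TCP) lies midway between the tips of the shut fingers; the grasp point (between the pads) lies 19 mm behind it; z points along the fingers, x is the direction in which the jaws open and shut, and the axes are right-handed (so a half turn about z gives the same grasp; the last joint's range is limited). The gripper opens to 88 mm and grips with 3 to 60 N. Pads are 20 mm wide; open, the fingers measure 115 mm over their backs; the gripper's body (75 mm by 178 mm) begins 61 mm behind the grasp point.
Start: joints at [1.148, 0.423, 1.63, -0, 1.089, -0.019], TCP at [0.246, 0.575, 0.194] pointing down, gripper open.
Joint ranges: [-3, 3], [-0.9, 2.11], [0.09, 2.58], [-1.31, 4.45], [0.11, 2.69], [-2.54, 2.54]. Speed limits (rad/s): [2.39, 2.39, 3.01, 3.14, 3.14, 3.14].

INTERFACE

Orientations are given as a unit quaternion [w, x, y, z].
In Python, from station import move_pose, movel, movej, command_gripper, wait, inverse_kinematics, read_camera, camera_info, MotionError, job_done, get_time, get_joint_pos, get_qvel, get_effort, get_tcp_pos, get_ee_rot, get_ft_force, get_ft_torque, get_grip_width gives the robot as it stands. Calls block until the motion is done:
- move_pose(position, orientation): joint-space move of the TCP to a pose.
- movel(position, frame=None, v=0.15, until_force=None): straight line of the TCP; frame=None keeps the orientation; v is the mean speed in m/s. With until_force (N) it stops when the force on the tool has changed by that much, and returns True; else False.
- movej(angles): joint-space move.
- command_gripper(opening): opening from 0.0 (shut) to 1.0 (fully open); the grip force is fixed at half the most; returns when the fingers have stopped.
- wait(seconds).
- inverse_kinematics(position, orientation): joint angles nearest the present ones, or None.
- read_camera(name): name is "scene" or "top" or "wrist"; returns the picture (420x560x3 uint8, red, green, blue); there is no depth.
- camera_info(name): a dict with "intrinsics" (3x3 intrinsics, pixels), "T" (4x4, takes a point from camera to world coordinates); the wrist camera has in their place "tool_from_camera" (4x4, takes a point from camera to tool coordinates, whose origin is the TCP and whose axes are the tool frame's). Camera axes: x right, y up, looking along -z (the intrinsics and any distortion apply to the point x, -y, -z); pixel columns grow to the right and rows downward; lengths in m; the calibration is good to about 2 mm. A picture is of the moment at which its call begins: read the wrist's pose just before it. camera_info takes no time and is no camera call.
A pose or a line that the arm cannot do raises MotionError and nothing moves.
- job_done(): hands the job in, once; it reports no verdict.
Readings, each from a call of its own:
- get_time(): time.
- get_joint_pos(): joint angles.
- get_qvel(): joint speeds.
- get_effort(): joint torques, N m.
- get_tcp_pos(): TCP position.
- get_ee_rot(): TCP orientation.
- get_ft_force(): force on the tool from outside, world axes, zero at the start.
- get_ft_torque(): the same for the moment, N m.
- get_grip_width(): opening from 0.0 (shut) to 1.0 (fully open).
Only numpy, scipy, OpenCV 4.12 (cv2) and the standard library are available. Lean on these libraries where they do the work, as an engineer would, in place of code of your own. Each camera call takes 0.05 s, during which the arm holds its last target. There are 200 camera calls.

TASK

Take the yellow bauble off the dark ring stand and lay it in the blue tray. Then lift the red round-bottomed vase out of its slanted drying cradle and set it in the ring stand so that it sits level, upright and centred; let it go and leave it at rest. Its paint is fresh, so do not let it touch the table, and leave the brush pot, the glue bottle and the paint jar standing where they are.

Things in the scene. Friction and masses are not known exactly. Their poses are not given: they have to be found in the camera images.
- stand_ring (a point): Centre of the ring's upper edge on the fixed ring stand: a dark wooden ring, 45 mm tall, 68 mm outside diameter, straight bore of 44 mm, on a thin white square foot (110 mm, 4 mm thick). z is up. The vase, seated, has its bulb centre 20 mm above this point.
- tray_in (a point): Centre of the inner floor of the fixed, open blue tray: outside 150 x 140 mm (x by y), 22 mm tall, walls and floor 5 mm thick; the floor is 5 mm above the table.
- cradle: Fixed drying cradle; origin under the centre of its plywood foot (120 x 100 x 12 mm). A wooden collar (76 mm outside, 52 mm bore, 30 mm long) slants 35 degrees towards the cradle's -x, so the vase in it leans 35 degrees, neck towards -x. The bulb's centre starts 26 mm to -x of the origin, 69 mm up. A 60 mm wide prop behind (+x) is 50 mm tall.
- vase_mid (a point): Centre of the red vase, on its axis, half-way up; z runs along the axis from round bottom to mouth. It is round, 110 mm tall, 0.16 kg, heavy at the bottom: a ball-shaped bulb (60 mm diameter), above it a straight neck (20 mm diameter) up to 104 mm, then an orange lip (26 mm diameter, 6 mm). Nothing locks it in cradle or ring: friction keeps it at whatever slant it is left.
- vase_bulb (a point): Centre of the vase's bulb (radius 30 mm), 25 mm below vase_mid along the axis; axes as vase_mid.
- bauble_center (a point): Centre of the yellow wooden bauble, a ball of 60 mm diameter, about 70 g; it starts sitting in the ring of the stand, its centre 20 mm above stand_ring.
- brush_pot_mid (a point): Bystander: white pot 56 mm in diameter and 85 mm tall with brushes in it up to about 160 mm above the table; this point is on its axis 70 mm above the table. It stands close beside the cradle. z is up.
- glue_mid (a point): Bystander: white glue bottle with orange cap, 48 mm in diameter and 125 mm tall; this point is on its axis half-way up. It stands close beside the ring stand, on its +y side. z is up.
- paint_jar_mid (a point): Bystander: low green paint jar with white lid, 50 mm in diameter and 50 mm tall, standing close beside the ring stand on its robot side; this point is at its centre. z is up.

How it is judged:
On the way, in this order (a step that is already met when the one before it is completed fails the run):
1. the bauble lies in the blue tray, let go (horizontal distance between bauble_center and tray_in below 0.065 m and z of bauble_center in the frame of tray_in between 0.023 and 0.036 m and contact force between bauble and the fingers below 0.05 N), for 0.2 s.
2. the vase is lifted clear of the drying cradle (distance of vase_bulb from where it was at the start of the episode above 0.06 m), for 0.2 s.
At the end, for the whole second after the job is handed in: Vase let go, at rest in the ring: bulb centre within 4 mm of the ring axis and 14 to 25 mm above its top edge, axis within 0.12 rad of vertical. Bauble on the tray floor within 65 mm of its middle. Pot, glue and jar moved under 25 mm, tilted under 0.15 rad (horizontal distance between vase_bulb and stand_ring below 0.004 m and z of vase_bulb in the frame of stand_ring between 0.014 and 0.025 m and angle between vase_mid's own z axis and vertical below 0.12 rad and linear speed of vase below 0.02 m/s and angular speed of vase below 0.1 rad/s and horizontal distance between bauble_center and tray_in below 0.065 m and z of bauble_center in the frame of tray_in between 0.023 and 0.036 m and linear speed of bauble below 0.05 m/s and distance of each of brush_pot_mid, glue_mid, paint_jar_mid from where it was at the start of the episode below 0.025 m and angle between each of brush_pot_mid, glue_mid, paint_jar_mid's own z axis and vertical below 0.15 rad); the robot touches nothing.
It fails at once if the vase touches the table (contact force between vase and table above 0.3 N).
It fails at once if a bystander is pushed away by more than 25 mm or tipped (distance of any of brush_pot_mid, glue_mid, paint_jar_mid from where it was at the start of the episode above 0.025 m or angle between any of brush_pot_mid, glue_mid, paint_jar_mid's own z axis and vertical above 0.3 rad).
It also fails if it takes over 72 s, if anything falls off the work surface, if the arm or the gripper's body presses on something with over 40 N, if the wrist force passes 120 N, or if a joint passes its speed limit or range.

## Working session

There is one attempt and no reset: what is moved stays moved. The work goes in short steps, each a Python script; the robot and the scene stay as the last script left them, time stands still between calls to the robot, and variables do not carry over. Pictures are saved under pics/ and viewed, about 8 in all and at most 12, crops included, and the job is handed in when it is done.

```bash
mkdir -p pics; ls; python3 - <<'E'
from station import *
import cv2,numpy as np
for n in("scene","top"):
    im=read_camera(n); cv2.imwrite(f"pics/{n}0.png",im[:,:,::-1])
    c=camera_info(n); print(n,{k:np.round(v,4).tolist() if not isinstance(v,str) else v for k,v in c.items()})
print(camera_info("wrist")); print(get_time(),get_ee_rot(),get_tcp_pos())
E
```

```text
pics
scene {'intrinsics': [[404.0291, 0.0, 277.4308], [0.0, 404.0291, 217.5982], [0.0, 0.0, 1.0]], 'T': [[-0.1088, -0.6716, 0.7329, 1.1955], [0.9941, -0.0725, 0.0811, 0.1007], [-0.0013, 0.7374, 0.6755, 0.7311], [0.0, 0.0, 0.0, 1.0]]}
top {'intrinsics': [[404.9574, 0.0, 282.3264], [0.0, 404.9574, 198.9694], [0.0, 0.0, 1.0]], 'T': [[-0.0292, 0.992, -0.1231, 0.4009], [-0.9991, -0.0327, -0.0269, 0.0056], [-0.0307, 0.1222, 0.992, 0.9675], [0.0, 0.0, 0.0, 1.0]]}
{'intrinsics': array([[294.35673248,   0.        , 279.37589481],
       [  0.        , 294.35673248, 212.02492259],
       [  0.        ,   0.        ,   1.        ]]), 'tool_from_camera': array([[ 9.99999677e-01,  4.44923473e-04, -6.69914642e-04,
         1.02910082e-05],
       [ 2.40781295e-04, -9.60447753e-01, -2.78460151e-01,
        -7.72992995e-02],
       [-7.67311470e-04,  2.78459900e-01, -9.60447550e-01,
        -1.89606642e-01],
       [ 0.00000000e+00,  0.00000000e+00,  0.00000000e+00,
         1.00000000e+00]])}
0.1 [ 3.72390134e-04  8.34545574e-01  5.50938478e-01 -5.83203730e-04] [0.24533661 0.57423588 0.19368581]
```

View pics/scene0.png

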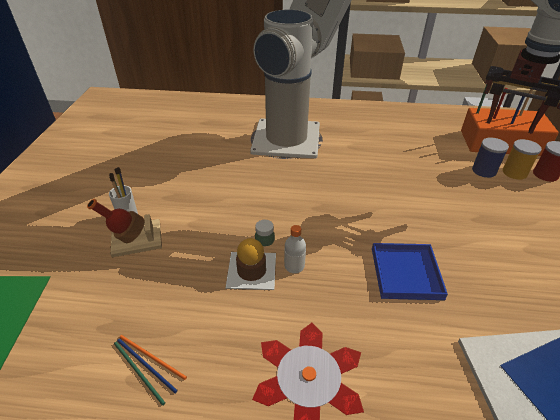

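View pics/top0.png

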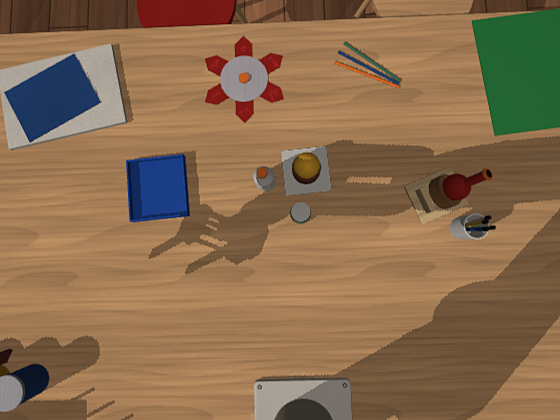

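The scene view shows the bauble at (251,251), the vase bulb at (123,222), the pot at (120,200) and the tray at (409,270). The top view shows the bauble at (307,166), glue at (264,177), jar at (301,212), bulb at (457,187), lip at (488,174), pot at (467,227) and tray at (158,187). I'll enlarge both.

```bash
python3 - <<'E'
import cv2,numpy as np
def crop(f,x,y,w,h,s):
    im=cv2.resize(cv2.imread(f)[y:y+h,x:x+w],None,fx=s,fy=s,interpolation=cv2.INTER_CUBIC)
    for i in range(0,w,10):
        cv2.line(im,(i*s,0),(i*s,8 if (x+i)%50 else 20),(255,255,255),1)
        if (x+i)%20==0: cv2.putText(im,str(x+i),(i*s,18),0,.35,(0,255,255),1)
    for i in range(0,h,10):
        cv2.line(im,(0,i*s),(8,i*s),(255,255,255),1)
        if (y+i)%20==0: cv2.putText(im,str(y+i),(10,i*s+4),0,.35,(0,255,255),1)
    return im
a=crop("pics/top0.png",240,140,100,100,4);b=crop("pics/top0.png",400,150,100,100,4)
cv2.imwrite("pics/tc.png",np.hstack([a,b]))
a=crop("pics/scene0.png",220,210,100,100,4);b=crop("pics/scene0.png",80,160,100,100,4)
cv2.imwrite("pics/sc.png",np.hstack([a,b]))
E
```

```text
(no output)
```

View pics/tc.png

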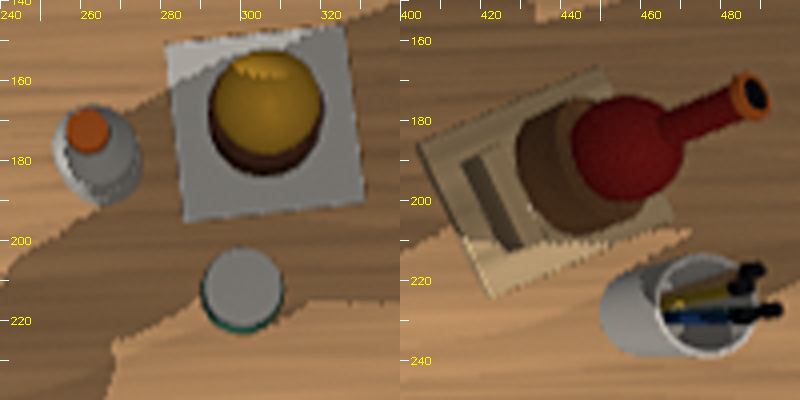

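View pics/sc.png

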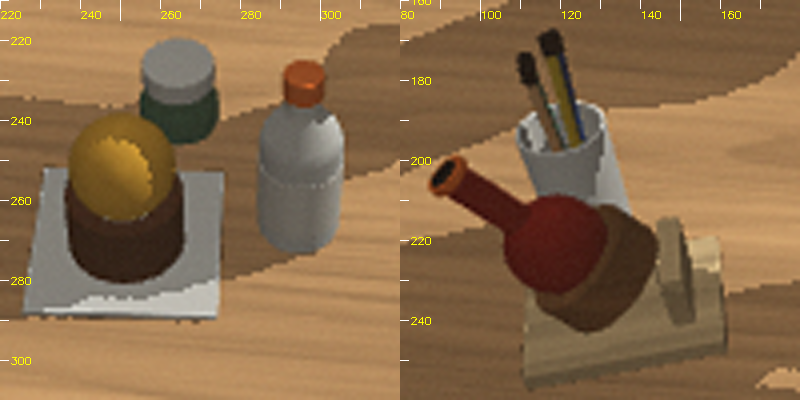

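The bauble circle centre is at (306.3,165.5) in top and (250.2,251.3) in scene. The bulb is at (456.5,186.6) and (118.2,220.3). The lip is at (487.1,173.6) and (91.4,203.8). I'll triangulate these.

```bash
cat > h.py <<'E'
from station import *
import numpy as np, cv2
C={n:camera_info(n) for n in("scene","top")}
def ray(n,p,T=None):
    K=C[n]["intrinsics"] if n in C else camera_info(n)["intrinsics"]
    T=np.array(C[n]["T"]) if T is None else T
    d=np.linalg.solve(K,[p[0],p[1],1]); d=T[:3,:3]@(d*[1,-1,-1]); return T[:3,3],d/np.linalg.norm(d)
def tri(rays):
    A=np.zeros((3,3));b=np.zeros(3)
    for o,d in rays: P=np.eye(3)-np.outer(d,d);A+=P;b+=P@o
    x=np.linalg.solve(A,b); return x,[np.linalg.norm((np.eye(3)-np.outer(d,d))@(x-o)) for o,d in rays]
def atz(r,z): return r[0]+r[1]*(z-r[0][2])/r[1][2]
E
python3 - <<'E'
from h import *
np.set_printoptions(precision=4,suppress=True)
for n,t,s,z in [("bauble",(306.7,165.9),(250.6,251.7),.065),("bulb",(456.9,187),(118.6,220.7),.069),("lip",(487.5,174),(91.8,204.2),.138),("glue",(262,172.7),(296.2,227.5),.125),("jar",(300.5,212),(264.5,225),.05),("pot",(476.7,226.5),(120.5,192.5),.085)]:
    t=np.array(t)-.37;s=np.array(s)-.37
    a,b=ray("top",t),ray("scene",s); x,e=tri([a,b]); print(n,x,np.array(e),"atz",atz(a,z)[:2],atz(b,z)[:2])
for n,z,c in [("tray",.022,[(127,160),(186,153),(189,214),(131,221)]),("foot",.004,[(281,151),(325.5,146.7),(330.7,190),(286,195)]),("cradle",.012,[(404.3,186),(450,166.5),(468.5,205.5),(423,224.5)])]:
    P=np.array([atz(ray("top",p),z)[:2] for p in c]); print(n,P.tolist(),P.mean(0),np.linalg.norm(np.roll(P,-1,0)-P,axis=1))
E
```

```text
bauble [ 0.588  -0.0274  0.0624] [0.0007 0.0007] atz [ 0.5874 -0.0266] [ 0.5904 -0.0276]
bulb [ 0.5276 -0.3583  0.0684] [0.0012 0.0012] atz [ 0.5272 -0.3568] [ 0.528  -0.3592]
lip [ 0.5439 -0.3977  0.1308] [0.0012 0.0012] atz [ 0.5422 -0.393 ] [ 0.5513 -0.3933]
glue [0.5637 0.0707 0.1247] [0.0001 0.0001] atz [0.5637 0.0706] [0.564  0.0709]
jar [ 0.4846 -0.01    0.0493] [0.0008 0.0008] atz [ 0.4844 -0.0092] [ 0.4854 -0.0107]
pot [ 0.4382 -0.3873  0.0815] [0.0004 0.0004] atz [ 0.4379 -0.3853] [ 0.4421 -0.3852]
tray [[0.6251547714433211, 0.40287170390040294], [0.6371712992123593, 0.25959194834310184], [0.4897327821581692, 0.2524433610951138], [0.4775159318601694, 0.3906084650015659]] [0.5574 0.3264] [0.1438 0.1476 0.1387 0.1481]
foot [[0.6381305858599591, 0.031481961247097685], [0.6448367628683216, -0.07690917777822834], [0.5382487702011352, -0.08484609911091515], [0.529731749900215, 0.022587429429079358]] [ 0.5877 -0.0269] [0.1086 0.1069 0.1078 0.1088]
cradle [[0.5408204483343143, -0.25797783773948996], [0.5838740891195329, -0.36841428225825457], [0.48967179332770405, -0.40380404190406405], [0.44855589286813724, -0.2952673652129347]] [ 0.5157 -0.3314] [0.1185 0.1006 0.1161 0.0995]
```

Positions agree with the given sizes: the foot sides come out near 108 mm, bauble and foot centres match, and the bulb-to-lip distance is about 80 mm. Next, the bauble.

```bash
cat >> h.py <<'E'
from scipy.spatial.transform import Rotation as R
def quat(zdir,xdir):
    z=np.array(zdir,float);z/=np.linalg.norm(z);x=np.array(xdir,float);x-=z*(x@z);x/=np.linalg.norm(x)
    q=R.from_matrix(np.c_[x,np.cross(z,x),z]).as_quat(); return [q[3],q[0],q[1],q[2]]
def down(deg): a=np.radians(deg); return quat([0,0,-1],[np.cos(a),np.sin(a),0])
def wrist(name):
    p=np.array(get_tcp_pos());q=get_ee_rot(); im=read_camera("wrist"); T=np.eye(4);T[:3,:3]=R.from_quat([q[1],q[2],q[3],q[0]]).as_matrix();T[:3,3]=p
    T=T@camera_info("wrist")["tool_from_camera"]; np.save(f"pics/{name}.npy",T); cv2.imwrite(f"pics/{name}.png",im[:,:,::-1]); return im,T
E
python3 - <<'E'
from h import *
S=np.array([.588,-.0272]); q=down(48)
print(inverse_kinematics([*S,.2],q))
move_pose([*S,.20],q); wrist("w1")
print(movel([*S,.056],v=.1,until_force=8),get_tcp_pos(),get_ft_force())
command_gripper(0.0); print("w",get_grip_width()*88,get_ft_force(),get_time())
movel([*S,.2],v=.12); print("w",get_grip_width()*88,get_ft_force())
wrist("w2")
E
```

```text
[-6.64434043e-02  3.63689127e-01  1.70772021e+00 -4.44089210e-16
  1.07018331e+00 -9.04201445e-01]
False [ 0.58851093 -0.02722409  0.05663171] [0.4127606  0.35915535 0.17518862]
w 41.92254367299479 [0.71518964 2.6195896  4.52485054] 5.025
w 0.5846295861730085 [ 0.46073701 -0.35272196 -0.60437144]
```

```bash
python3 - <<'E'
from h import *
im=read_camera("scene")[:,:,::-1]
a=cv2.imread("pics/w1.png");b=cv2.imread("pics/w2.png")
s=cv2.resize(im[150:350,130:410],(560,400))
cv2.imwrite("pics/m1.png",np.vstack([cv2.resize(np.hstack([a,b]),(800,300)),cv2.resize(s,(420,300)).copy() if 0 else np.hstack([cv2.resize(im[150:350,180:446],(399,300)),np.zeros((300,401,3),np.uint8)])]))
E
```

```text
(no output)
```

View pics/m1.png

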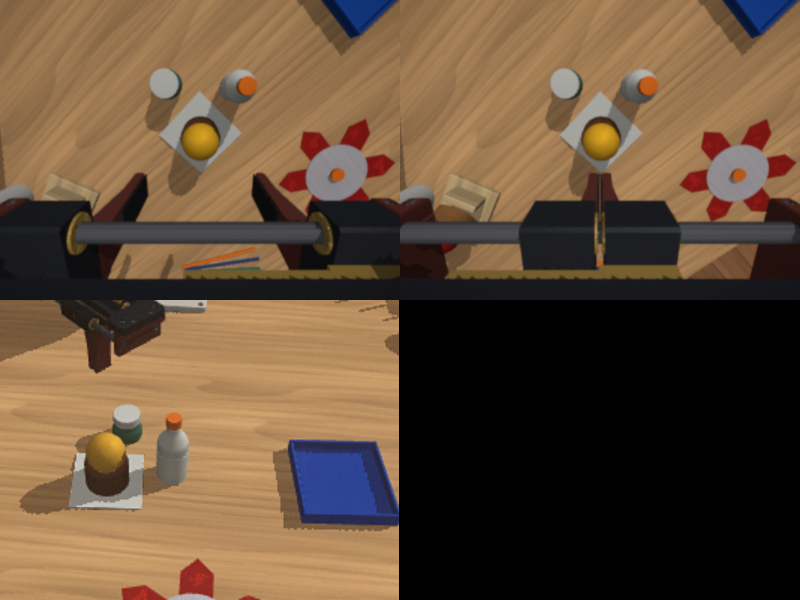

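The bauble is still seated, and the fingers closed on a chord. In the wrist picture it lies at about (280,197), so I'll triangulate with that added.

```bash
python3 - <<'E'
from h import *
np.set_printoptions(precision=4,suppress=True)
for n in("w1","w2"):
    im=cv2.cvtColor(cv2.imread(f"pics/{n}.png"),cv2.COLOR_BGR2HSV); m=cv2.inRange(im,(15,150,60),(32,255,255)); 
    k,l,st,c=cv2.connectedComponentsWithStats(m); 
    for i in range(1,k):
        if st[i,4]>300 and 150<c[i][1]<250: print(n,st[i],c[i]); p=st[i,:2]+(st[i,2:4]-1)/2
    T=np.load(f"pics/{n}.npy"); r=ray("wrist",p,T); print(atz(r,.065),T[:3,3])
    print(tri([r,ray("top",(306.3,165.5)),ray("scene",(250.2,251.3))]))
print(get_tcp_pos(),get_ee_rot())
E
```

```text
w1 [ 254  171   53   53 2185] [280.0897 196.7195]
[ 0.5878 -0.0253  0.065 ] [0.5303 0.0249 0.3896]
(array([ 0.5881, -0.0268,  0.0625]), [np.float64(0.0011361467895780908), np.float64(0.0002758079685258605), np.float64(0.0013344759745267444)])
w2 [ 255  171   53   53 2196] [281.1097 196.9854]
[ 0.5875 -0.0251  0.065 ] [0.53   0.0242 0.3888]
(array([ 0.588 , -0.0268,  0.0624]), [np.float64(0.0012466255607611698), np.float64(0.0001614237877545504), np.float64(0.0014014530589134973)])
[ 0.5875 -0.0272  0.1991] [-0.0004  0.9135  0.4068 -0.0007]
```

```bash
python3 - <<'E'
from h import *
S=np.array([.588,-.0268])
command_gripper(1.0); movel([*S,.0485],v=.12,until_force=8); print(get_tcp_pos(),get_grip_width())
command_gripper(0.0); w=get_grip_width(); print("w",w*88,get_ft_force(),get_time())
if .62<w<.74:
    movel([*S,.08],v=.05); print("w",get_grip_width()*88,get_ft_force())
    if get_grip_width()>.6: movel([*S,.2],v=.12); print("w",get_grip_width()*88,get_ft_force(),get_time())
E
```

```text
[ 0.58863105 -0.02686199  0.04923305] 1.003387958927922
w 53.022817975322475 [2.81538772 1.62763358 0.36661422] 9.9333
```

```bash
python3 - <<'E'
from h import *
print(get_grip_width()*88,get_tcp_pos()); wait(.3); print(get_grip_width()*88,get_ft_force())
im,T=wrist("w3"); cv2.imwrite("pics/m2.png",np.hstack([cv2.resize(im[150:350,180:380,::-1],(400,400)),cv2.resize(read_camera("scene")[200:300,200:300,::-1],(400,400),interpolation=cv2.INTER_CUBIC)]))
E
```

```text
53.022817975322475 [ 0.58866357 -0.02655827  0.04877632]
52.6111642611848 [3.01431943 3.25095401 1.42233545]
```

View pics/m2.png

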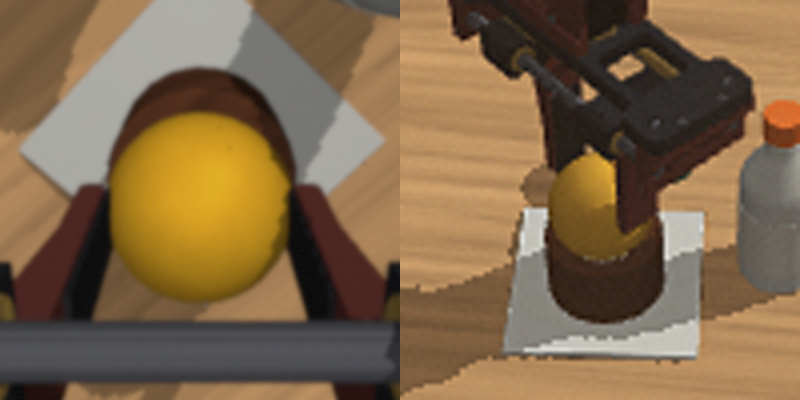

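The scene crop shows the ball held near the fingertips. The wrist crop puts its centre at about (280,252) in full-image pixels. Checking where it sits relative to the TCP.

```bash
python3 - <<'E'
from h import *
np.set_printoptions(precision=4,suppress=True)
I=camera_info("wrist");K=I["intrinsics"];X=I["tool_from_camera"]
def proj(p):
    c=np.linalg.inv(X)@[*p,1]; v=K@(c[:3]*[1,-1,-1]); return v[:2]/v[2]
print("tcp",proj([0,0,0]),"grasp",proj([0,0,-.019]),"tips",proj([.0265,0,0]),proj([.0265,0,-.019]),"edge",proj([.0265,.01,0]),proj([.0265,-.01,0]))
im=cv2.cvtColor(cv2.imread("pics/w3.png"),cv2.COLOR_BGR2HSV); m=cv2.inRange(im,(15,150,60),(32,255,255)); k,l,st,c=cv2.connectedComponentsWithStats(m); i=1+np.argmax(st[1:,4]); print(st[i],c[i])
q=get_ee_rot();Rt=R.from_quat([q[1],q[2],q[3],q[0]]).as_matrix();print(Rt.T@(np.array([.588,-.0268,.065])-get_tcp_pos()), Rt)
p=st[i,:2]+(st[i,2:4]-1)/2
T=np.load("pics/w3.npy");r=ray("wrist",p,T);print(atz(r,.065))
# distance from apparent size
o,d=r; print("range",.03/np.sin((st[i,2]/2)/K[0,0])*1, o)
print(get_grip_width()*88)
E
```

```text
tcp [279.6923 243.0259] grasp [279.7578 254.471 ] tips [317.9982 243.0009] [321.8347 254.4418] edge [317.4812 256.281 ] [318.5296 229.3529]
[ 235  205   92   97 7094] [279.2518 252.9439]
[-0.0004 -0.0003 -0.0163] [[ 0.6692  0.7431  0.001 ]
 [ 0.7431 -0.6692  0.0002]
 [ 0.0008  0.0007 -1.    ]]
[ 0.589  -0.0264  0.065 ]
range 0.19275537885548366 [0.5307 0.0247 0.2383]
52.80214179624077
```

The ball is centred at pad height and the width is stable, so the grasp is real; the reading is probably pad compliance. I'll lift slowly and check.

```bash
python3 - <<'E'
from h import *
S=np.array([.588,-.0268])
movel([*S,.075],v=.04); print("w",get_grip_width()*88,get_ft_force())
if get_grip_width()>.5:
    movel([*S,.2],v=.12); print("w",get_grip_width()*88,get_ft_force(),get_time())
    im,T=wrist("w4"); print(im[252,280], im[235,280])
E
```

```text
w 52.65904942741518 [-0.60691003  0.78408082 -0.99312996]
w 52.96443165582842 [-0.19089515  0.56445034 -0.91624481] 12.3417
[219 163  35] [220 164  35]
```

```bash
python3 - <<'E'
from h import *
B=np.array([.557,.326]); q=down(48)
move_pose([*B,.16],q); print("w",get_grip_width()*88)
print(movel([*B,.0215],v=.1,until_force=4),get_tcp_pos())
command_gripper(0.85); wait(.3); movel([*B,.16],v=.15); print(get_grip_width(),get_time())
move_pose([.64,-.08,.22],q)   # ring seen by the wrist camera
im,T=wrist("w5"); print(T[:3,3])
sc=read_camera("scene"); tp=read_camera("top")
cv2.imwrite("pics/top5.png",tp[:,:,::-1])
up=lambda a:cv2.resize(a[:,:,::-1],(400,400),interpolation=cv2.INTER_CUBIC)
cv2.imwrite("pics/m3.png",np.hstack([up(im[120:320,180:380]),up(sc[220:320,360:460])]))
E
```

```text
w 52.49181661170056
False [0.55753128 0.32626357 0.02224487]
0.8507665835729105 17.2
[ 0.58228999 -0.02761187  0.40933175]
```

View pics/m3.png

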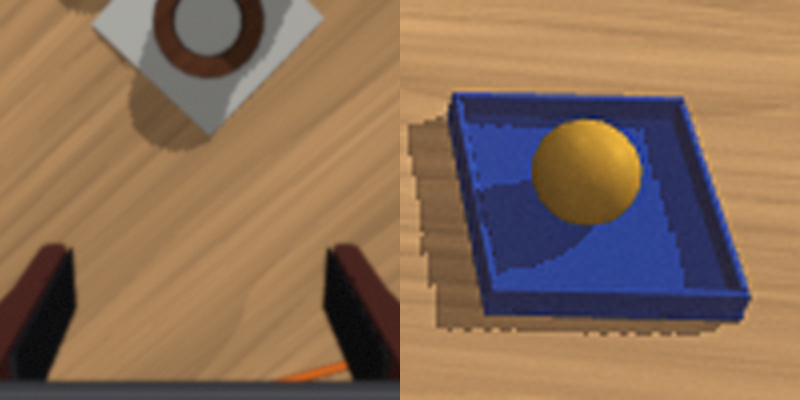

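The bauble lies in the tray, in the middle of the right-hand crop. The ring bore is at about (284,130) in the full wrist image. Now I'll fit the ring centre and check IK for gripping along the vase's axis.

```bash
python3 - <<'E'
from h import *
np.set_printoptions(precision=4,suppress=True)
im=cv2.imread("pics/w5.png"); h=cv2.cvtColor(im,cv2.COLOR_BGR2HSV)
m=((h[...,1]>120)&(h[...,2]<130)).astype(np.uint8); m[:80]=0;m[175:]=0;m[:,:240]=0;m[:,330:]=0
cs,hi=cv2.findContours(m,cv2.RETR_CCOMP,cv2.CHAIN_APPROX_NONE); T=np.load("pics/w5.npy")
for c,hh in zip(cs,hi[0]):
    if len(c)>40: e=cv2.fitEllipse(c); print(len(c),hh[3],e, atz(ray("wrist",e[0],T),.045), "r",np.array(e[1])/2/294*(T[2,3]-.045)*.97)
# top cam fit of ring
im=cv2.imread("pics/top5.png"); h=cv2.cvtColor(im,cv2.COLOR_BGR2HSV); m=((h[...,1]>100)&(h[...,2]<100)).astype(np.uint8)
b=m[140:200,278:335]; cs,hi=cv2.findContours(b,cv2.RETR_CCOMP,cv2.CHAIN_APPROX_NONE)
for c,hh in zip(cs,hi[0]):
    if len(c)>20: e=cv2.fitEllipse(c); p=np.array(e[0])+[278,140]; print("top",len(c),hh[3],p,e[1],atz(ray("top",p),.045))
az=np.radians(-68.4);u=np.array([np.cos(az),np.sin(az),0]);a=np.sin(np.radians(35))*u+np.array([0,0,np.cos(np.radians(35))])
v=np.array([-u[1],u[0],0]); w=np.cross(a,v); bulb=np.array([.5266,-.357,.069])
print("a",a,"mouth",bulb+.08*a)
for f in range(0,360,30):
    x=np.cos(np.radians(f))*v+np.sin(np.radians(f))*w; q=quat(-a,x)
    print(f,x,[ (None if (j:=inverse_kinematics(bulb+s*a,q)) is None else np.round(j,2).tolist()) for s in(.036,.16)])
E
```

```text
63 -1 ((252.3824005126953, 168.34512329101562), (13.835193634033203, 23.372982025146484), 120.25184631347656) [ 0.5968 -0.0849  0.045 ] r [0.0083 0.014 ]
152 -1 ((283.7183532714844, 129.92922973632812), (52.025230407714844, 54.4317741394043), 6.423397541046143) [ 0.5885 -0.0257  0.045 ] r [0.0313 0.0327]
106 11 ((283.5066223144531, 129.92189025878906), (37.138938903808594, 38.256351470947266), 177.9865264892578) [ 0.5883 -0.0259  0.045 ] r [0.0223 0.023 ]
93 -1 ((319.13031005859375, 91.34024047851562), (18.638904571533203, 38.61750793457031), 136.0591583251953) [0.5838 0.0331 0.045 ] r [0.0112 0.0232]
69 -1 ((244.15855407714844, 88.83338928222656), (10.351244926452637, 30.828786849975586), 12.147838592529297) [ 0.5242 -0.0293  0.045 ] r [0.0062 0.0185]
top 35 -1 [294.3491 164.8054] (3.7182059288024902, 18.36521339416504) [0.5942 0.0004 0.045 ]
a [ 0.2111 -0.5333  0.8192] mouth [ 0.5435 -0.3997  0.1345]
0 [0.9298 0.3681 0.    ] [[-0.76, 0.87, 1.19, 0.25, 1.64, -1.19], [-0.79, 0.88, 0.93, 0.24, 1.89, -1.16]]
30 [0.6544 0.6996 0.2868] [[-0.76, 0.87, 1.19, 0.25, 1.64, -1.71], [-0.79, 0.8
[... 287 characters left out ...]
8], [-0.79, 0.88, 0.93, 0.24, 1.89, 2.51]]
180 [-0.9298 -0.3681  0.    ] [[-0.76, 0.87, 1.19, 0.25, 1.64, 1.95], [-0.79, 0.88, 0.93, 0.24, 1.89, 1.98]]
210 [-0.6544 -0.6996 -0.2868] [[-0.76, 0.87, 1.19, 0.25, 1.64, 1.43], [-0.79, 0.88, 0.93, 0.24, 1.89, 1.46]]
240 [-0.2037 -0.8437 -0.4967] [[-0.76, 0.87, 1.19, 0.25, 1.64, 0.91], [-0.79, 0.88, 0.93, 0.24, 1.89, 0.94]]
270 [ 0.3015 -0.7616 -0.5736] [[-0.76, 0.87, 1.19, 0.25, 1.64, 0.38], [-0.79, 0.88, 0.93, 0.24, 1.89, 0.41]]
300 [ 0.726  -0.4755 -0.4967] [[-0.76, 0.87, 1.19, 0.25, 1.64, -0.14], [-0.79, 0.88, 0.93, 0.24, 1.89, -0.11]]
330 [ 0.956  -0.062  -0.2868] [[-0.76, 0.87, 1.19, 0.25, 1.64, -0.67], [-0.79, 0.88, 0.93, 0.24, 1.89, -0.64]]
```

The ring centre is (0.588,-0.026) and the fitted radii agree. Roll 270° has the camera and the wide body clear of the pot. Moving to the pre-grasp and looking along the axis.

```bash
cat >> h.py <<'E'
def vase(bulb=(.5266,-.357,.069),az=-68.4,lean=35,roll=270):
    az=np.radians(az);l=np.radians(lean);u=np.array([np.cos(az),np.sin(az),0]);a=np.sin(l)*u+np.array([0,0,np.cos(l)])
    v=np.array([-u[1],u[0],0]);w=np.cross(a,v);f=np.radians(roll); return np.array(bulb),a,quat(-a,np.cos(f)*v+np.sin(f)*w),v
E
python3 - <<'E'
from h import *
np.set_printoptions(precision=4,suppress=True)
b,a,q,v=vase(); command_gripper(.6)
p=b+.16*a+[0,0,.08]; j=inverse_kinematics(p,q); print(j)
p0=get_tcp_pos(); movel([p0[0],p0[1],.3],v=.2)
move_pose(p,q); movel(b+.16*a,v=.12); print(get_time(),get_tcp_pos(),b+.16*a)
im,T=wrist("w6"); o=im[:,:,::-1].copy()
Ti=np.linalg.inv(T);K=camera_info("wrist")["intrinsics"]
for s in(.055,.08,0): c=Ti@[*(b+s*a),1]; r=K@(c[:3]*[1,-1,-1]); r=r[:2]/r[2]; print(s,r)
cv2.imwrite("pics/m4.png",cv2.resize(o[100:350,140:440],(750,625))[:600])
E
```

```text
[-0.7915  0.8287  0.8644  0.2506  2.0086  0.4435]
22.275 [ 0.5607 -0.4426  0.2008] [ 0.5604 -0.4423  0.2001]
0.055 [279.5959 203.3218]
0.08 [279.651  209.8111]
0 [279.5008 192.1188]
```

View pics/m4.png

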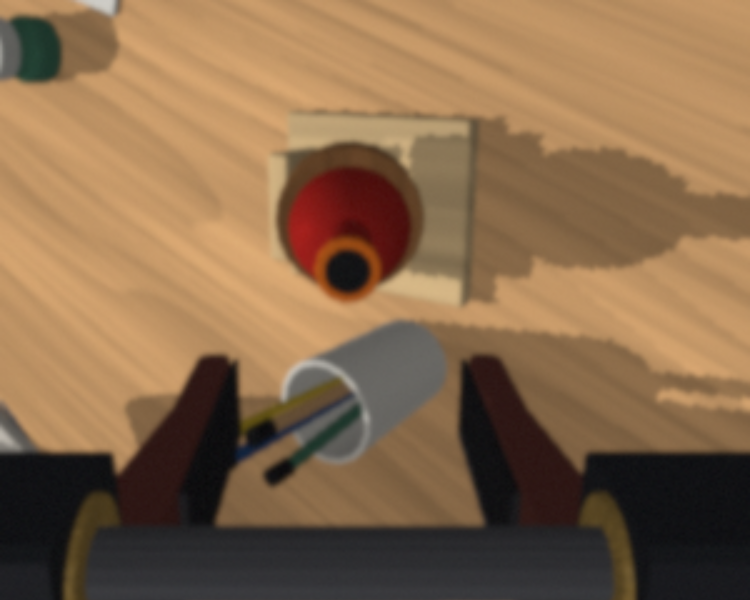

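The mouth is at (279.2,208.4) against a predicted (279.7,209.8), and the bulb at (280.4,191.2) against (279.5,192.1). That is about 1 mm, so I'll shift 1.1 mm along +v. I'll check the brush tips' clearance, then grasp and lift.

```bash
python3 - <<'E'
from h import *
np.set_printoptions(precision=4,suppress=True)
b,a,q,v=vase(); b=b+.0011*v; w=np.cross(a,v); T=np.load("pics/w6.npy"); ok=True
for p in [(243,273),(251,290)]:
    P=atz(ray("wrist",p,T),.155); d=P-b; L=[d@v,d@w,d@a]; print(P,np.array(L)); ok&=L[0]<-.048
print(ok)
if ok:
    movel(b+.16*a,v=.05)
    print(movel(b+.04*a,v=.07,until_force=5),get_tcp_pos(),b+.04*a,get_ft_force())
    command_gripper(0.0); print("w",get_grip_width()*88,get_ft_force(),get_time())
    p=np.array(get_tcp_pos()); movel(p+.02*a,v=.05); print("w",get_grip_width()*88,get_ft_force())
    im,T=wrist("w7")
E
```

```text
[ 0.4696 -0.3954  0.155 ] [-0.0682  0.0372  0.0789]
[ 0.4584 -0.4107  0.155 ] [-0.0843  0.029   0.0847]
True
False [ 0.5363 -0.3782  0.1021] [ 0.5361 -0.3779  0.1018] [-0.7921  0.2856 -0.3185]
w 24.750107081168206 [ 0.6228 -0.5645  0.1249] 25.0083
w 24.595072431366116 [ 0.1931 -0.4717 -2.0296]
```

```bash
python3 - <<'E'
from h import *
im=cv2.imread("pics/w7.png"); s=read_camera("scene")[:,:,::-1]
cv2.imwrite("pics/m5.png",np.hstack([cv2.resize(im[130:330,180:380],(400,400)),cv2.resize(s[150:250,60:160],(400,400),interpolation=cv2.INTER_CUBIC)]))
E
```

```text
(no output)
```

View pics/m5.png

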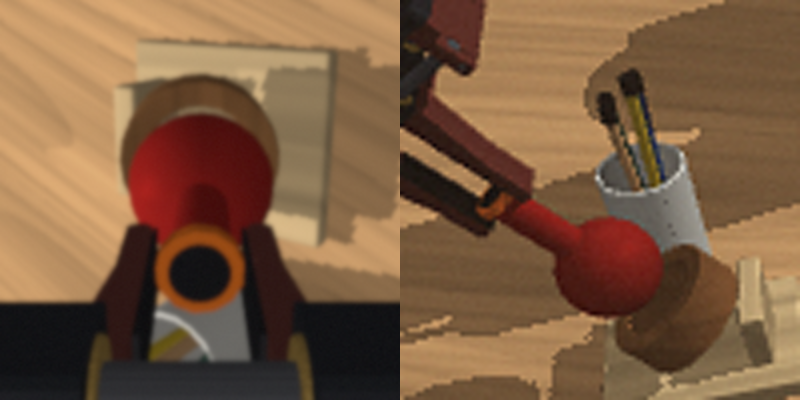

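The vase is out of the collar and in line with the tool: the wrist picture puts bulb and mouth within about 1 mm of the tool axis. The grip is on the lip, not the neck, because the finger faces are flat. It is holding steadily, so I'll turn it upright slowly and re-check.

```bash
python3 - <<'E'
from h import *
np.set_printoptions(precision=4,suppress=True)
b,a,q,v=vase(); p=np.array(get_tcp_pos())
movel(p+.05*a,v=.06); p=np.array(get_tcp_pos()); print(p,get_grip_width()*88,get_time())
qd=down(-68.4); 
p2=[p[0],p[1],.30]; movel(p2,v=.08)
p3=[.56,-.36,.30]; print(inverse_kinematics(p3,qd)); movel(p3,qd,v=.05); print(get_grip_width()*88,get_ft_force(),get_time(),get_joint_pos())
S=[.588,-.0265]; j=inverse_kinematics([*S,.25],qd); print(j)
movel([*S,.25],v=.12); wait(.3)
print(get_grip_width()*88,get_ft_force(),get_time(),get_tcp_pos(),get_ee_rot())
im,T=wrist("w8");s=read_camera("scene"); t=read_camera("top"); cv2.imwrite("pics/s8.png",s[:,:,::-1]); cv2.imwrite("pics/t8.png",t[:,:,::-1])
cv2.imwrite("pics/m6.png",np.hstack([cv2.resize(im[130:330,180:380,::-1],(400,400)),cv2.resize(s[120:280,170:330,::-1],(400,400),interpolation=cv2.INTER_CUBIC)]))
E
```

```text
[ 0.5505 -0.4148  0.1585] 24.464964923917275 26.6333
[-0.5892  0.3916  1.4289 -0.      1.3211  0.6046]
24.858461045098604 [-0.6443  0.1536 -2.2928] 29.8083 [-0.5898  0.3923  1.4281  0.0003  1.3218  0.6042]
[-0.0653  0.3109  1.6608 -0.      1.17    1.1285]
24.768367970117176 [ 0.5941  0.1229 -1.9011] 33.075 [ 0.588  -0.0266  0.25  ] [ 0.      0.8271 -0.5621  0.    ]
```

View pics/m6.png

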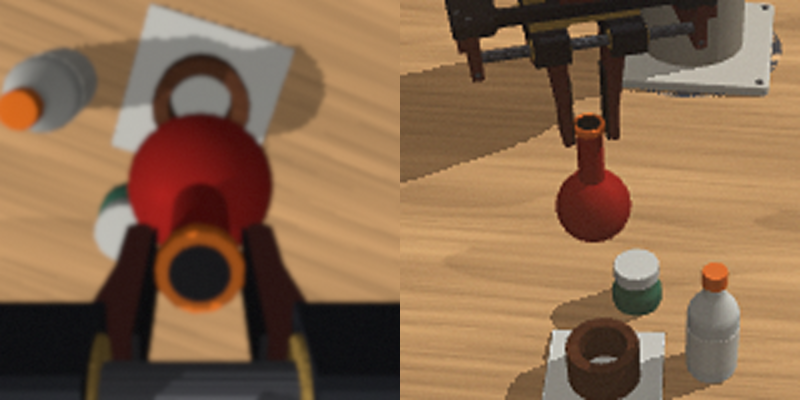

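The vase hangs upright in both views. The bulb is at about (280.5,223) in wrist and (247.3,201.7) in scene. I'll check its offset from the ring axis before lowering.

```bash
python3 - <<'E'
from h import *
np.set_printoptions(precision=4,suppress=True)
T=np.load("pics/w8.npy")
rs=[ray("wrist",(280.3,222.8),T),ray("scene",(247.3,201.7))]
x,e=tri(rs); print("bulb",x,e)
m,e=tri([ray("wrist",(279.8,264.8),T),ray("scene",(590/2.5+170-.3,124/2.5+120-.3))]); print("mouth",m,e,"axis",m-x,np.degrees(np.arccos((m-x)[2]/np.linalg.norm(m-x))))
print("scene-only at z of ball",atz(rs[1],.207),atz(ray("scene",(250.2,251.3)),.0645))
# ring upper edge from this scene picture and wrist
for p in [((602/2.5+170-.3),(345/2.5+120-.3))]: print("ring scene",atz(ray("scene",p),.045))
print("ring wrist",atz(ray("wrist",(201/2+180-.3,92/2+130-.3),T),.045))
E
```

```text
bulb [ 0.5873 -0.027   0.2078] [np.float64(0.00024023537768085558), np.float64(0.00024023537768079811)]
mouth [0.758  0.1123 0.5046] [np.float64(0.11261362799373584), np.float64(0.11261362799373593)] axis [0.1707 0.1393 0.2968] 36.58330896080058
scene-only at z of ball [ 0.5864 -0.0274  0.207 ] [ 0.5898 -0.0278  0.0645]
ring scene [0.5525 0.3329 0.045 ]
ring wrist [ 0.5999 -0.0222  0.045 ]
```

```bash
python3 - <<'E'
from h import *
np.set_printoptions(precision=4,suppress=True)
T=np.load("pics/w8.npy")
x=np.array([.5873,-.027,.2078]); m,e=tri([ray("wrist",(279.8,264.8),T),ray("scene",(245.7,169.3))]); print("mouth",m,np.array(e),m-x)
print("ring scene",atz(ray("scene",(250.5,257.7)),.045))
S=[.5885,-.0266]
movel([*S,.125],v=.08); wait(.3); f0=np.array(get_ft_force()); print(f0)
print(movel([*S,.102],v=.015,until_force=2.5),get_tcp_pos(),np.array(get_ft_force())-f0,get_grip_width()*88,get_time())
wait(.2); print(np.array(get_ft_force())-f0)
E
```

```text
mouth [ 0.5882 -0.0259  0.2879] [0.0001 0.0001] [0.0009 0.0011 0.0801]
ring scene [ 0.5915 -0.0277  0.045 ]
[ 0.2171  0.3808 -2.5742]
True [ 0.5887 -0.0266  0.1055] [ 0.0738 -0.7393  5.6413] 24.61155719180489 36.4083
[ 1.5453 -0.6212  8.6615]
```

Contact came at TCP z 0.1055, which puts the bulb at about 0.064 against 0.065 expected. Lateral force is small and tilt about 1°. Easing the pressure, releasing and checking.

```bash
python3 - <<'E'
from h import *
np.set_printoptions(precision=4,suppress=True)
S=[.5885,-.0266]
movel([*S,.1062],v=.01); print(get_ft_force(),get_tcp_pos())
command_gripper(.65); wait(.3); movel([*S,.26],v=.08); print(get_time(),get_ft_force())
im,T=wrist("w9")
p=[.45,.15,.35]; move_pose(p,down(-68.4)); wait(.2)
s=read_camera("scene");t=read_camera("top"); cv2.imwrite("pics/s9.png",s[:,:,::-1]); cv2.imwrite("pics/t9.png",t[:,:,::-1]); print(get_time())
u=lambda a:cv2.resize(a,(400,300),interpolation=cv2.INTER_CUBIC)
w=im[:,:,::-1]
cv2.imwrite("pics/m7.png",np.vstack([np.hstack([u(s[200:290,200:320,::-1]),u(t[140:230,250:370,::-1])]),np.hstack([u(w[130:280,180:380]),u(s[140:380,80:460,::-1])])]))
E
```

```text
[ 0.3245 -0.7677 -0.0399] [ 0.5881 -0.0266  0.1059]
39.9833 [ 0.1039  0.6215 -0.8884]
41.2917
```

View pics/m7.png

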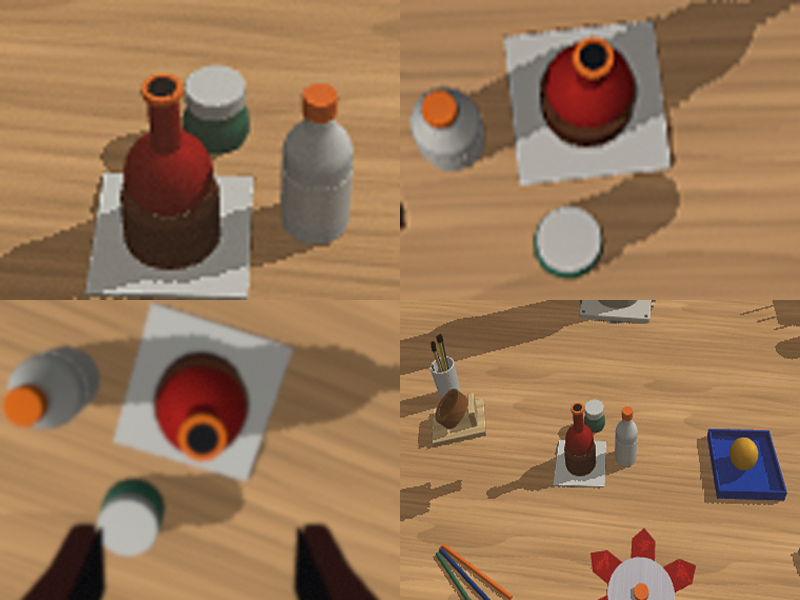

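The vase is standing in the ring. The mouth is at about (308.2,157.7) in top and (248.6,226.4) in scene. The bauble is in the tray and the bystanders look unmoved. Measuring the tilt.

```bash
python3 - <<'E'
from h import *
np.set_printoptions(precision=4,suppress=True)
T9=np.load("pics/w9.npy")
wm=(203/2+180-.25,438/2-150+130-.25); wm=(203/2+180-.25,(438-300)/2+130-.25)
wb=((156+247)/4+180-.25,(355+46-300)/2+130-.25)
for n,w,t,s in [("mouth",wm,(307.8,157.3),(248.2,226.0)),("bulb",wb,(306.3,165.7),(250.0,251.2))]:
    r=[ray("wrist",w,T9),ray("top",t),ray("scene",s)]
    x,e=tri(r); print(n,x,np.array(e),"top+scene",tri(r[1:])[0])
    z={"mouth":.145,"bulb":.065}[n]; print([atz(k,z)[:2] for k in r])
def orange(im,box):
    x,y,w,h=box; c=cv2.cvtColor(im[y:y+h,x:x+w],cv2.COLOR_BGR2HSV); m=cv2.inRange(c,(5,190,110),(18,255,255)); q=cv2.findNonZero(m); return cv2.fitEllipse(cv2.convexHull(q)),x,y
print(orange(cv2.imread("pics/t9.png"),(298,145,22,25)),orange(cv2.imread("pics/s9.png"),(238,216,22,20)))
for a,b in(("top0","t9"),("scene0","s9")):
    A,B=[cv2.imread(f"pics/{k}.png").astype(int) for k in(a,b)]
    for n,bx in {"top0":{"glue":(250,162,28,32),"jar":(288,200,26,24),"pot":(448,210,50,32)},"scene0":{"glue":(280,222,28,54),"jar":(253,217,24,25),"pot":(108,165,30,35)}}[a].items():
        x,y,w,h=bx; t=A[y+3:y+h-3,x+3:x+w-3].astype(np.float32); I=B[y-6:y+h+6,x-6:x+w+6].astype(np.float32)
        r=cv2.matchTemplate(I,t,cv2.TM_CCOEFF_NORMED); _,v,_,l=cv2.minMaxLoc(r); print(a,n,l[0]-9,l[1]-9,round(v,3))
E
```

```text
mouth [ 0.5893 -0.0277  0.1418] [0.0009 0.0005 0.0009] top+scene [ 0.5888 -0.028   0.1418]
[array([ 0.5906, -0.0267]), array([ 0.588 , -0.0274]), array([ 0.5922, -0.0278])]
bulb [ 0.5908 -0.0264  0.0628] [0.005  0.0033 0.0027] top+scene [ 0.5877 -0.0276  0.0625]
[array([ 0.5957, -0.0241]), array([ 0.587 , -0.0265]), array([ 0.59  , -0.0282])]
(((9.329952239990234, 12.196582794189453), (11.631790161132812, 12.664721488952637), 85.29071807861328), 298, 145) (((10.432801246643066, 10.362720489501953), (8.661153793334961, 11.39676284790039), 92.95509338378906), 238, 216)
top0 glue 0 0 0.764
top0 jar 0 0 0.911
top0 pot 0 0 0.946
scene0 glue 0 0 0.796
scene0 jar 0 0 0.922
scene0 pot 0 0 0.904
```

The mouth is within about 1.5 mm of the ring axis, a tilt of roughly 0.02 rad. The bulb is centred and the bystanders show zero image shift. Handing in.

```bash
python3 -c "
from station import *
print(get_time(),get_ft_force()); print(job_done())"
```

```text
41.2917 [0.73460029 0.0095532  0.14763094]
the job is handed in; nothing more can be done
None
```

The bauble is in the blue tray and the red vase stands upright in the ring stand, released. I handed the job in at 41.3 s of the 72 s allowed; no verdict is reported.

**Bauble:** The first grasp was about 8 mm too high, so the fingers slid off and the bauble stayed seated in the ring. I repeated the grasp lower, carried it over and let it go. The last picture shows it on the tray floor.

**Vase:** I gripped it along its 35° axis, drew it out of the cradle, turned it upright and lowered it until it touched the ring. I then eased the pressure, released it and moved the arm away. The fingers held the lip rather than the neck as planned, but it did not slip.

**Final checks:**
- **Tilt:** the top and scene cameras put the mouth about 1 to 1.5 mm from the ring axis, roughly 0.02 rad against the 0.12 allowed.
- **Centring:** the same two cameras put the bulb within about 1 mm of the ring axis.
- **Height:** they put the bulb centre at z of about 0.063, or 18 mm above the ring's edge.
- **Bystanders:** the pot, glue bottle and jar showed no image shift, to the nearest pixel (about 2 mm).

**Disagreements:**
- The final wrist picture placed the bulb 6–8 mm away from where the other cameras put it. I judged that reading unreliable, because the neck hides part of the bulb and I estimated its outline.
- The gripper width readings did not match the true sizes: 53 mm for the 60 mm bauble, and 25 mm on the 26 mm lip.

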